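# Seat the embossing roller and flip its two latch levers shut

### The job

Secure the roller in its V-block stand (left and right as seen from the robot): with the fingertips, push the right-hand end of its shaft so that the roller slides left until its thick barrel is fully home against the left V-block. Then flip both ball-ended latch levers, in either order, away from the robot past centre so that each snaps over and its keeper bar lies across the shaft. Only push: do not pinch the levers or lift the roller, leave the hammer, jar and brush where they are, and finish clear of everything.

Things in the scene. Friction and masses are not known exactly. Their poses are not given: they have to be found in the camera images.
- stand: Fixed dark steel stand: base 130 x 310 x 12 mm, two V-blocks (70 mm in x, 30 in y, tops 78 mm up) centred at y = +125 (left) and -125 mm (right). Origin: centre of underside, on the table; +x away from the robot, +y left along the roller, z up. Roller axis at x = 0, z = 75 mm. The left block's inner face, y = +110 mm, is the barrel's stop. Each latch pivots at x = -45, z = 95 mm beside its block.
- roller: Loose steel embossing roller, about 0.7 kg, lying along the stand's y in the V grooves: studded barrel 60 mm dia x 160 mm, shaft 25 mm dia. Origin on its axis, mid-barrel; shaft ends 160 mm to the left (+y), 215 mm to the right. Home: origin at y = +30 mm in the stand's frame (barrel against left block). Starts 20 to 50 mm right of that; slides against 3 to 10 N. Take directions from the stand.
- roller_end (a point): Centre of the right-hand (-y) shaft end (25 mm diameter, rounded), on the roller's axis, 75 mm above the table: the place to push. It is at y = -185 mm in the stand's frame when the roller is home, 45 mm outside the right V-block.
- left_latch (a joint): Left over-centre lever (rad): 0 = open (handle leans 0.7 rad from vertical towards the robot, -x of the stand; keeper bar raised), 1.4 = closed (leans 0.7 away, +x; keeper bar level across the shaft). A spring strut on its outer side drives it to the nearer end, centre at 0.7; starting it takes 4 to 5 N at the ball, falling to zero at centre, then it snaps over by itself.
- right_latch (a joint): The same for the right latch lever.
- left_ball (a point): Centre of the black 24 mm ball ending the left latch's handle (10 mm round steel bar), 100 mm from the pivot. In the stand's frame, open: x = -109, z = 171 mm; upright: z = 195; closed: x = +19, z = 171; y = +125 throughout. The keeper bar (60 x 12 x 10 mm) is on the same lever, 0.87 rad ahead of the handle (towards +x).
- right_ball (a point): The same for the right latch, y = -125 mm in the stand's frame.
- left_shaft (a point): Point on the axis of the left latch's handle, 60 mm from its pivot.
- right_shaft (a point): Point on the axis of the right latch's handle, 60 mm from its pivot.
- hammer: Loose hammer lying along the stand's y on the table between the robot and the stand, 260 mm long, 80 mm over its head, 26 mm high; origin on the table under its middle. Bystander, not to be disturbed.
- tin: Loose glass jar, 60 mm diameter, 70 mm high, on the table beyond the stand; origin at the centre of its underside. Bystander, not to be disturbed.
- brush: Loose flat brush lying along the stand's y on the table beyond the stand, 200 mm long, 42 mm wide, 20 mm high; origin on the table under its middle. Bystander, not to be disturbed.

How it is judged (in metres and radians):
On the way, in this order (a step that is already met when the one before it is completed fails the run):
1. the roller is home against the left V-block (within 3 mm) while both levers are still open (y of roller in the frame of stand above 0.027 m and value of joint each of left_latch, right_latch below 0.3 rad), for 0.2 s.
2. both levers have snapped shut (value of joint each of left_latch, right_latch above 1.3 rad), for 0.2 s.
At the end, for the whole second after the job is handed in: The roller rests in both V grooves (height within 3 mm), its barrel within 3 mm of the left V-block, at rest, and both latch levers are closed (within 0.1 rad of 1.4) (all of step 2 and y of roller in the frame of stand above 0.027 m and z of roller in the frame of stand between 0.072 and 0.078 m and linear speed of roller below 0.01 m/s); the robot touches nothing.
It fails at once if the roller is lifted out of its grooves (by more than 8 mm, or tipped) (z of roller in the frame of stand above 0.083 m or angle between roller's own y axis and vertical below 1.5 rad).
It fails at once if a lever is pinched between the fingers (distance between the grasp point and left_ball below 0.011 m or distance between the grasp point and right_ball below 0.011 m or distance between the grasp point and left_shaft below 0.009 m or distance between the grasp point and right_shaft below 0.009 m).
It fails at once if the hammer, jar or brush is moved by more than 20 mm (distance of any of hammer, tin, brush from where it was at the start of the episode above 0.02 m).
It also fails if it takes over 67 s, if anything falls off the work surface, if the arm or the gripper's body presses on something with over 40 N, if the wrist force passes 120 N, or if a joint passes its speed limit or range.

### The arm

A 6-joint arm with a two-finger parallel gripper is mounted at the origin on the work surface. World frame = base frame: x ahead of the robot, y to its left, z up, the work surface at z = 0. Lengths are in m, angles in degrees, forces in N, time in s.
With the tool pointing down it reaches from about 0.375 to 0.9 m from the base axis. Payload 3.1 kg.
Tool frame: the origin (TCP) lies between the finger pads; the fingertips stand 11 mm ahead of it and the grasp point (between the pads) lies 8 mm behind it; z points along the fingers, y is the line along which they close (so a half turn about z gives the same grasp; the last joint's range is limited). The gripper opens to 87 mm and grips with 3 to 60 N. Pads are 19 mm wide; open, the fingers measure 117 mm over their backs; the gripper's body (75 mm by 190 mm) begins 51 mm behind the grasp point.
Start: joints at [64.83, 30.224, 82.088, -0, 67.689, -10.227], TCP at [0.161, 0.604, 0.234] pointing down, gripper open.
Joint ranges: [-176.69, 176.69], [-43.24, 126.21], [12.49, 139.97], [-82, 262], [0, 151.66], [-163.58, 163.58]. Speed limits (degrees/s): [159.86, 159.86, 180, 180, 180, 180].

### API

Orientations are given as a 3x3 rotation matrix whose columns are the frame's x, y, z axes.
In Python, from rig import bot gives the robot as it stands.
- The arm moves only by the tool apply_moves, never from a script. Its argument "steps" is a list that holds one entry, the list of rows, each a list of 7 numbers: the shift along the tool's x, y, z in cm, then the turn, a rotation vector about the tool's x, y, z in degrees, then the gripper command: -1 is shut, 1 is fully open, values between are in proportion. In form: [[[dx, dy, dz, rx, ry, rz, jaw], ...]]. A call has 1 to 20 rows; each row is the pose to reach, as a shift and turn from the pose commanded when the call began, along the tool's axes at that moment; what a row does not reach only later rows make up. A row lasts 1/8 s, in which the tool goes at most 62.5 mm and 10.7 degrees, less where a joint would pass 70% of its speed; a pose out of reach is approached as far as the arm can. A call with a gripper value outside its range is refused whole. The fingers move at their own pace and stop on an object; the grip force is fixed at half the most. Time passes only in rows, so rows that repeat a pose let the fingers close. It gives the time, the measured TCP pose, the force, the opening and the grip force at its end, in the units of the state.
- bot.read_state(): the state, without advancing time (a new reading comes with each control period).
- bot.capture(name): name is "scene" or "top"; returns the picture (400x640x3 uint8, blue, green, red); there is no depth.
- bot.camera_model(name): a dict with "intrinsics" (3x3 intrinsics, pixels), "R" (3x3) and "t" (3): a world point X has camera coordinates R X + t. Camera axes: x right, y down, z forward; pixel columns grow to the right and rows downward; lengths in m; the calibration is good to about 2 mm. A picture is of the moment at which its call begins. camera_model takes no time and is no camera call.
- bot.hand_in(): hands the job in; it is judged then, once.
The state is a dict: "time_s": time; "joint_positions": joint angles; "qvel": joint speeds; "tau": joint torques, N m; "position": TCP position; "tcp_rot": TCP orientation; "force": force on the tool from outside, world axes, zero at the start; "moment": the same for the moment, N m; "opening": opening from 0.0 (shut) to 1.0 (fully open); "grasp_force": force on a finger pad.
Only numpy, scipy, OpenCV 4.12 (cv2) and the standard library are available. Lean on these libraries where they do the work, as an engineer would, in place of code of your own. Each camera call takes 0.05 s, during which the arm holds its last target. There are 200 camera calls.

## Working session

There is one attempt and no reset: what is moved stays moved. The work goes in short steps, Python scripts to look and compute and a tool call to move; the robot and the scene stay as the last step left them, time stands still between calls to the robot, and variables do not carry over. Pictures are saved under pics/ and viewed, at most 10 in all, crops included, and the job is handed in when it is done.

Besides the shell and the picture viewer there is one more tool, called after "Request:" as name(argument=value, ...), one argument or row to a line, values as JSON. apply_moves: Moves the arm, as the interface text tells. Its arguments: {"type":"object","properties":{"steps":{"type":"array","items":{"type":"array","items":{"type":"array","items":{"type":"number"}}}}},"required":["steps"]}

```bash
mkdir -p pics; ls; python3 - <<'E'
from rig import bot
import cv2
s=bot.read_state()
print(s['position'],s['tcp_rot'],s['opening'])
for n in("scene","top"):
    cv2.imwrite(f"pics/{n}0.png",bot.capture(n)); print(n,bot.camera_model(n))
E
```

```text
pics
[0.16081686 0.6032269  0.23257666] [[-9.66195996e-01  2.57807121e-01 -8.86345084e-04]
 [ 2.57808409e-01  9.66194053e-01 -1.96889831e-03]
 [ 3.48785343e-04 -2.13084888e-03 -9.99997669e-01]] 0.996172564743844
scene {'intrinsics': array([[413.17047121,   0.        , 323.2665875 ],
       [  0.        , 413.17047121, 208.190146  ],
       [  0.        ,   0.        ,   1.        ]]), 'R': array([[-0.11617346,  0.99317001,  0.0108197 ],
       [ 0.81243136,  0.10128734, -0.57419175],
       [-0.57136592, -0.05791558, -0.81864936]]), 't': array([ 0.04209915, -0.41923537,  1.14637802])}
top {'intrinsics': array([[401.80969634,   0.        , 327.64822689],
       [  0.        , 401.80969634, 205.6096848 ],
       [  0.        ,   0.        ,   1.        ]]), 'R': array([[-0.01999796, -0.99886685,  0.04318672],
       [-0.99457425,  0.01546422, -0.1028733 ],
       [ 0.10208888, -0.04500966, -0.99375651]]), 't': array([0.01558492, 0.57892393, 0.78520208])}
```

View pics/scene0.png

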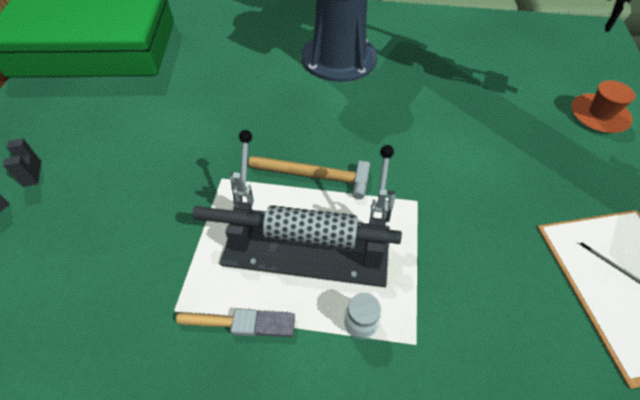

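View pics/top0.png

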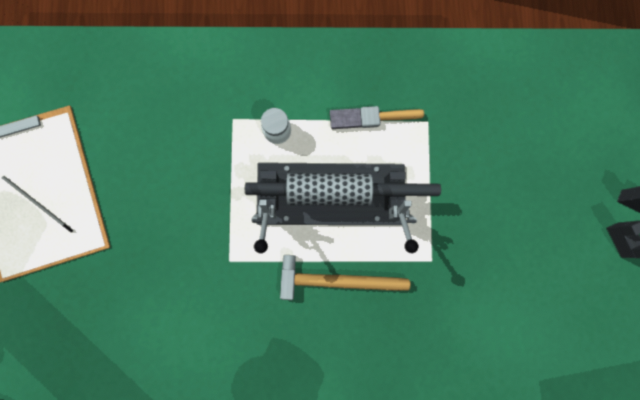

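The scene view shows the right ball at about (245,136), the left ball at (387,152) and the shaft's right end at (195,214). In the top view they are at (411,246), (261,246) and (440,190). The hammer lies nearer the robot; the jar and brush are beyond the stand.

```bash
cat > h.py <<'E'
import numpy as np,cv2
from rig import bot
M={n:bot.camera_model(n) for n in("scene","top")}
P={n:m["intrinsics"]@np.c_[m["R"],m["t"]] for n,m in M.items()}
def tri(a,b):
    X=cv2.triangulatePoints(P["scene"],P["top"],np.float64(a).reshape(2,1),np.float64(b).reshape(2,1))[:,0]; return X[:3]/X[3]
def plane(n,uv,z):
    m=M[n]; d=m["R"].T@np.linalg.inv(m["intrinsics"])@[*uv,1]; c=-m["R"].T@m["t"]; return c+d*(z-c[2])/d[2]
def proj(n,X):
    p=P[n]@[*X,1]; return p[:2]/p[2]
def blob(img,uv,r=11,th=38):
    u,v=map(int,uv); c=(img[v-r:v+r+1,u-r:u+r+1].max(2)<th).astype(np.uint8)
    c=cv2.morphologyEx(c,cv2.MORPH_OPEN,np.ones((5,5),np.uint8))
    k,l,st,ce=cv2.connectedComponentsWithStats(c); i=1+np.argmax(st[1:,4]); return ce[i]+[u-r,v-r],st[i]
E
python3 - <<'E'
from h import *
s=cv2.imread("pics/scene0.png");t=cv2.imread("pics/top0.png")
B={}
for k,a,b in(("R",(245,136),(411,246)),("L",(387,152),(261,246))):
    (ca,sa),(cb,sb)=blob(s,a),blob(t,b); B[k]=tri(ca,cb); print(k,ca,sa,cb,sb,B[k])
y=B["L"]-B["R"];print("dist",np.linalg.norm(y),"yaw",np.degrees(np.arctan2(-y[0],y[1])))
y[2]=0;y/=np.linalg.norm(y);x=np.array([y[1],-y[0],0])
O=(B["L"]+B["R"])/2+x*.109;O[2]=0
print("O",O,x,y)
E1=tri((195,214),(440,190));print("end tri",E1,"top@75",plane("top",(440,190),.075))
for e in (E1,plane("top",(440,190),.075)):print("stand frame",(e-O)@x,(e-O)@y)
for n in("scene","top"):
    im=(s if n=="scene" else t).copy()
    f=lambda a,b,z:tuple(np.int32(np.round(proj(n,O+a*x+b*y+[0,0,z]))*8))
    for q in((-.065,-.155,.012),(.065,-.155,.012),(-.065,.155,.012),(.065,.155,.012),(0,-.185,.075),(0,-.14,.075),(0,.19,.075)):cv2.circle(im,f(*q),16,(0,0,255),-1,shift=3)
    cv2.imwrite(f"pics/{n}1.png",cv2.resize(im[90:300,170:470],None,fx=2.6,fy=2.6))
print(bot.read_state()["position"])
E
python3 - <<'E'
import cv2,numpy as np
a=cv2.imread('pics/scene1.png');b=cv2.imread('pics/top1.png')
v=np.vstack([a,b]);cv2.imwrite('pics/both1.png',cv2.resize(v,None,fx=.55,fy=.55))
E
```

```text
R [245.04901961 136.20588235] [  6   6  11  11 102] [411.05882353 245.94117647] [  6   6  11  11 102] [ 0.49460235 -0.12635355  0.16967031]
L [386.44444444 151.14141414] [ 6  5 10 11 99] [260.53535354 245.94949495] [ 6  6 10 11 99] [0.49962412 0.12386121 0.1704044 ]
dist 0.25026622999248804 yaw -1.14976280361169
O [ 0.60609129 -0.00343334  0.        ] [ 0.99979866 -0.0200658   0.        ] [0.0200658  0.99979866 0.        ]
end tri [ 0.60230203 -0.21239136  0.06671151] top@75 [ 0.60155885 -0.21199981  0.075     ]
stand frame 0.00040441118243084926 -0.20899198221700996
stand frame -0.0003464779941941487 -0.20861542327492674
[0.16086056 0.60328762 0.23269462]
```

View pics/both1.png

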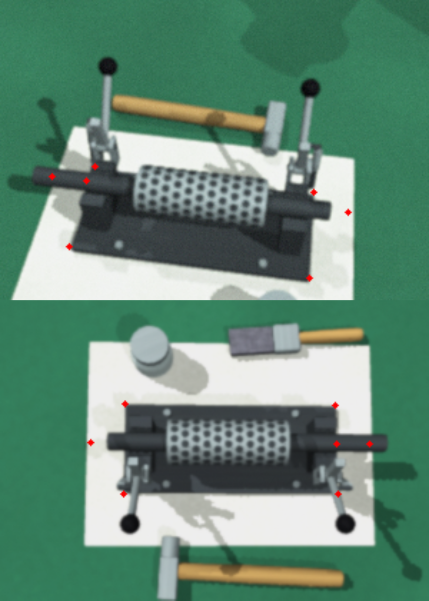

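The red stand-frame points land on the base corners and the shaft. The triangulated ball spacing (250 mm) and height (170 mm) match the given values. The shaft end is at y ≈ -209 mm, so the roller has to slide about 25 mm. Next I plan the approach.

```bash
cat >> h.py <<'E'
from scipy.spatial.transform import Rotation as Rn
O=np.array([.6061,-.0034,0]);yaw=np.radians(-1.15)
S=Rn.from_euler("z",yaw).as_matrix()
def tool(xdir,tilt=0,):
    """xdir: angle in stand frame of tool x, tool down; tilt deg about tool y"""
    return S@Rn.from_euler("z",xdir,degrees=True).as_matrix()@np.diag([1,-1,-1])@Rn.from_euler("y",tilt,degrees=True).as_matrix()
def plan(R0,p0,goals):
    for p,R in goals:
        w=O+S@np.array(p); d=R0.T@(w-p0)*100; r=Rn.from_matrix(R0.T@R).as_rotvec(degrees=True)
        print(p,"->",np.round(np.r_[d,r],2).tolist(),"r",round(float(np.hypot(w[0],w[1])),3))
def now():
    s=bot.read_state(); p=np.array(s["position"]);R=np.array(s["tcp_rot"])
    print("t",s["time_s"],"stand",np.round(S.T@(p-O),4),"F",np.round(S.T@np.array(s["force"]),2),"z",np.round(S.T@R[:,2],3),"x",np.round(S.T@R[:,0],3)); return R,p
E
python3 - <<'E'
from h import *
R,p=now()
T=tool(90,15);print(S.T@T)
plan(R,p,[((-.2,.25,.31),R),((-.2,.25,.31),T),((-.05,-.29,.31),T),((0,-.27,.30),T)])
E
```

```text
t 0.1 stand [-0.4573  0.5976  0.2327] F [ 0.25 -0.13 -0.5 ] z [-0.001 -0.002 -1.   ] x [-0.971  0.238  0.   ]
[[ 2.13331536e-16  1.00000000e+00  5.72257351e-17]
 [ 9.65925826e-01 -2.23043799e-16  2.58819045e-01]
 [ 2.58819045e-01  0.00000000e+00 -9.65925826e-01]]
(-0.2, 0.25, 0.31) -> [-33.28, -27.64, -7.69, 0.0, 0.0, 0.0] r 0.481
(-0.2, 0.25, 0.31) -> [-33.28, -27.64, -7.69, -10.08, 12.77, 75.73] r 0.481
(-0.05, -0.29, 0.31) -> [-60.72, -76.51, -7.61, -10.08, 12.77, 75.73] r 0.623
(0, -0.27, 0.3) -> [-65.1, -73.37, -6.61, -10.08, 12.77, 75.73] r 0.66
```

Request:
apply_moves(
  steps=[
    [[0,0,-7.7,0,0,0,-1],[0,0,-7.7,0,0,0,-1],[-33.3,-27.6,-7.7,-10.08,12.77,75.73,-1],[-33.3,-27.6,-7.7,-10.08,12.77,75.73,-1],[-33.3,-27.6,-7.7,-10.08,12.77,75.73,-1],[-33.3,-27.6,-7.7,-10.08,12.77,75.73,-1],[-33.3,-27.6,-7.7,-10.08,12.77,75.73,-1],[-33.3,-27.6,-7.7,-10.08,12.77,75.73,-1],[-33.3,-27.6,-7.7,-10.08,12.77,75.73,-1],[-33.3,-27.6,-7.7,-10.08,12.77,75.73,-1],[-60.7,-76.5,-7.7,-10.08,12.77,75.73,-1],[-60.7,-76.5,-7.7,-10.08,12.77,75.73,-1],[-60.7,-76.5,-7.7,-10.08,12.77,75.73,-1],[-60.7,-76.5,-7.7,-10.08,12.77,75.73,-1],[-60.7,-76.5,-7.7,-10.08,12.77,75.73,-1],[-60.7,-76.5,-7.7,-10.08,12.77,75.73,-1],[-60.7,-76.5,-7.7,-10.08,12.77,75.73,-1],[-60.7,-76.5,-7.7,-10.08,12.77,75.73,-1],[-60.7,-76.5,-7.7,-10.08,12.77,75.73,-1],[-60.7,-76.5,-7.7,-10.08,12.77,75.73,-1]],
  ],
)

```text
time_s: 2.6
position: [0.5513, -0.2947, 0.3087]
tcp_rot: [[0.022, 1.0, 0.006], [0.965, -0.022, 0.26], [0.26, 0.0, -0.966]]
force: [0.6, 0.4, -0.6]
opening: 0.004
grasp_force: 0.0
```

```bash
python3 - <<'E'
from h import *
R,p=now()
T=tool(90,5)
plan(R,p,[((0,-.25,.25),T),((0,-.245,.077),T),((0,-.222,.077),T),((0,-.198,.077),T)])
E
```

```text
t 2.6 stand [-0.049  -0.2924  0.3087] F [ 0.57  0.45 -0.59] z [ 0.001  0.26  -0.966] x [0.002 0.966 0.26 ]
(0, -0.25, 0.25) -> [2.57, 4.89, 6.77, 0.03, -10.08, -0.13] r 0.652
(0, -0.245, 0.077) -> [-1.44, 4.88, 23.6, 0.03, -10.08, -0.13] r 0.65
(0, -0.222, 0.077) -> [0.78, 4.88, 24.2, 0.03, -10.08, -0.13] r 0.642
(0, -0.198, 0.077) -> [3.1, 4.87, 24.83, 0.03, -10.08, -0.13] r 0.635
```

Request:
apply_moves(
  steps=[
    [[2.6,4.9,6.8,0,-10.1,-0.1,-1],[2.6,4.9,6.8,0,-10.1,-0.1,-1],[2.6,4.9,6.8,0,-10.1,-0.1,-1],[-1.4,4.9,23.6,0,-10.1,-0.1,-1],[-1.4,4.9,23.6,0,-10.1,-0.1,-1],[-1.4,4.9,23.6,0,-10.1,-0.1,-1],[-1.4,4.9,23.6,0,-10.1,-0.1,-1],[-1.4,4.9,23.6,0,-10.1,-0.1,-1],[-1.4,4.9,23.6,0,-10.1,-0.1,-1]],
  ],
)

```text
time_s: 3.72
position: [0.6023, -0.2464, 0.0823]
tcp_rot: [[0.018, 1.0, 0.008], [0.996, -0.019, 0.084], [0.084, 0.006, -0.996]]
force: [-0.3, 0.1, 0.6]
opening: 0.005
grasp_force: 0.0
```

```bash
python3 - <<'E'
from h import *
R,p=now()
a=bot.capture("scene")[100:300,150:420];b=bot.capture("top")[100:300,240:510]
cv2.imwrite("pics/c2.png",cv2.resize(np.vstack([a,b]),None,fx=1.5,fy=1.5))
T=tool(90,5)
plan(R,p,[((0,-.222,.077),T),((0,-.205,.077),T),((0,-.195,.077),T)])
E
```

```text
t 3.725 stand [ 0.001  -0.243   0.0823] F [-0.35  0.14  0.64] z [ 0.006  0.084 -0.996] x [-0.002  0.996  0.084]
(0, -0.222, 0.077) -> [2.05, -0.1, 0.71, 0.34, 0.18, 0.11] r 0.642
(0, -0.205, 0.077) -> [3.74, -0.1, 0.85, 0.34, 0.18, 0.11] r 0.637
(0, -0.195, 0.077) -> [4.74, -0.1, 0.93, 0.34, 0.18, 0.11] r 0.634
```

View pics/c2.png

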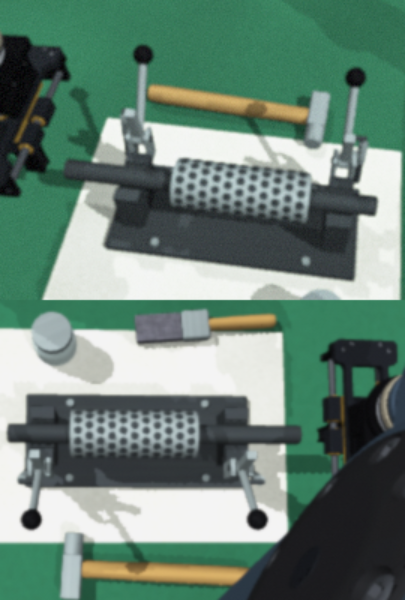

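The gripper stands beyond the shaft's right end (crop (300,433)), lined up with the axis and clear of the lever. Next, a slow push.

Request:
apply_moves(
  steps=[
    [[0.5,-0.1,0.6,0.3,0.2,0.1,-1],[1.0,-0.1,0.6,0.3,0.2,0.1,-1],[1.5,-0.1,0.6,0.3,0.2,0.1,-1],[2.0,-0.1,0.7,0.3,0.2,0.1,-1],[2.3,-0.1,0.7,0.3,0.2,0.1,-1],[2.6,-0.1,0.7,0.3,0.2,0.1,-1],[2.9,-0.1,0.7,0.3,0.2,0.1,-1],[3.2,-0.1,0.7,0.3,0.2,0.1,-1],[3.2,-0.1,0.7,0.3,0.2,0.1,-1]],
  ],
)

```text
time_s: 4.95
position: [0.6003, -0.2138, 0.0747]
tcp_rot: [[0.02, 1.0, -0.002], [0.996, -0.019, 0.088], [0.088, -0.003, -0.996]]
force: [0.1, -4.9, -2.7]
opening: 0.003
grasp_force: 2.5
```

```bash
python3 - <<'E'
from h import *
now()
E
```

```text
t 4.95 stand [-0.0016 -0.2105  0.0747] F [ 0.17 -4.88 -2.67] z [-0.003  0.088 -0.996] x [-0.     0.996  0.088]
```

Request:
apply_moves(
  steps=[
    [[0.3,0.1,0,0,0,0,-1],[0.6,0.1,0,0,0,0,-1],[0.9,0.1,0.05,0,0,0,-1],[1.2,0.1,0.05,0,0,0,-1],[1.2,0.1,0.05,0,0,0,-1]],
  ],
)

```text
time_s: 5.58
position: [0.6014, -0.2013, 0.0755]
tcp_rot: [[0.02, 1.0, -0.002], [0.996, -0.019, 0.089], [0.089, -0.004, -0.996]]
force: [-0.8, -4.9, -2.4]
opening: 0.003
grasp_force: 2.5
```

Request:
apply_moves(
  steps=[
    [[0.2,0,0,0,0,0,-1],[0.3,0,0,0,0,0,-1],[0.3,0,0,0,0,0,-1]],
  ],
)

```text
time_s: 5.95
position: [0.6015, -0.1982, 0.0757]
tcp_rot: [[0.02, 1.0, -0.002], [0.996, -0.02, 0.089], [0.089, -0.004, -0.996]]
force: [-0.0, -5.3, -2.4]
opening: 0.003
grasp_force: 2.5
```

```bash
python3 - <<'E'
from h import *
now()
E
```

```text
t 5.95 stand [-0.0007 -0.1949  0.0757] F [ 0.11 -5.29 -2.35] z [-0.004  0.089 -0.996] x [-0.     0.996  0.089]
```

Creeping on until the force jumps against the stop.

Request:
apply_moves(
  steps=[
    [[0.15,0,0,0,0,0,-1],[0.2,0,0,0,0,0,-1],[0.2,0,0,0,0,0,-1]],
  ],
)

```text
time_s: 6.32
position: [0.6018, -0.1978, 0.076]
tcp_rot: [[0.019, 1.0, -0.001], [0.996, -0.019, 0.087], [0.087, -0.003, -0.996]]
force: [-0.4, -8.1, -2.7]
opening: 0.003
grasp_force: 4.0
```

Request:
apply_moves(
  steps=[
    [[0.15,0,0,0,0,0,-1],[0.2,0,0,0,0,0,-1],[0.2,0,0,0,0,0,-1]],
  ],
)

```text
time_s: 6.7
position: [0.6023, -0.1975, 0.0764]
tcp_rot: [[0.019, 1.0, -0.0], [0.996, -0.019, 0.084], [0.084, -0.002, -0.996]]
force: [-1.9, -12.0, -2.6]
opening: 0.006
grasp_force: 5.7
```

The force rose from 5 to 12 N with no travel, at the expected place (TCP y = -194 mm), so the barrel is home. Now I back off and set up for the right lever.

```bash
python3 - <<'E'
from h import *
R,p=now()
T=tool(180,-15);print(np.round(S.T@T,2).tolist())
plan(R,p,[((0,-.25,.08),R),((0,-.25,.30),R),((-.17,-.17,.30),T),((-.17,-.125,.30),T),((-.16,-.125,.169),T)])
E
```

```text
t 6.7 stand [ 0.     -0.1942  0.0764] F [ -1.62 -11.99  -2.57] z [-0.002  0.084 -0.996] x [-0.001  0.996  0.084]
[[-0.97, 0.0, 0.26], [0.0, 1.0, -0.0], [-0.26, 0.0, -0.97]]
(0, -0.25, 0.08) -> [-5.53, -0.01, -0.83, 0.0, 0.0, 0.0] r 0.652
(0, -0.25, 0.3) -> [-3.69, -0.05, -22.75, 0.0, 0.0, 0.0] r 0.652
(-0.17, -0.17, 0.3) -> [4.3, -17.04, -22.05, -8.1, -15.62, -89.95] r 0.465
(-0.17, -0.125, 0.3) -> [8.78, -17.03, -21.67, -8.1, -15.62, -89.95] r 0.451
(-0.16, -0.125, 0.169) -> [7.68, -16.01, -8.62, -8.1, -15.62, -89.95] r 0.461
```

Request:
apply_moves(
  steps=[
    [[-2.0,0,-0.3,0,0,0,-1],[-5.5,0,-0.8,0,0,0,-1],[-3.7,0,-22.7,0,0,0,-1],[-3.7,0,-22.7,0,0,0,-1],[-3.7,0,-22.7,0,0,0,-1],[-3.7,0,-22.7,0,0,0,-1],[4.3,-17,-22,-8.1,-15.6,-90,-1],[4.3,-17,-22,-8.1,-15.6,-90,-1],[4.3,-17,-22,-8.1,-15.6,-90,-1],[4.3,-17,-22,-8.1,-15.6,-90,-1],[4.3,-17,-22,-8.1,-15.6,-90,-1],[4.3,-17,-22,-8.1,-15.6,-90,-1],[4.3,-17,-22,-8.1,-15.6,-90,-1],[4.3,-17,-22,-8.1,-15.6,-90,-1],[4.3,-17,-22,-8.1,-15.6,-90,-1],[4.3,-17,-22,-8.1,-15.6,-90,-1],[8.8,-17,-21.7,-8.1,-15.6,-90,-1],[8.8,-17,-21.7,-8.1,-15.6,-90,-1],[8.8,-17,-21.7,-8.1,-15.6,-90,-1]],
  ],
)

```text
time_s: 9.07
position: [0.4342, -0.1221, 0.3013]
tcp_rot: [[-0.966, 0.02, 0.257], [0.021, 1.0, 0.002], [-0.257, 0.007, -0.966]]
force: [0.2, 0.7, -0.6]
opening: 0.004
grasp_force: 0.0
```

```bash
python3 - <<'E'
from h import *
R,p=now()
T=tool(180,-15)
a=bot.capture("scene")[100:300,150:420];b=bot.capture("top")[100:300,240:510]
cv2.imwrite("pics/c3.png",cv2.resize(np.vstack([a,b]),None,fx=1.5,fy=1.5))
plan(R,p,[((-.16,-.125,.169),T),((-.131,-.125,.169),T),((-.101,-.125,.187),T),((-.067,-.125,.193),T),((-.058,-.125,.193),T)])
E
```

```text
t 9.075 stand [-0.1695 -0.1222  0.3013] F [ 0.16  0.73 -0.58] z [ 0.257  0.007 -0.966] x [-0.966  0.002 -0.257]
(-0.16, -0.125, 0.169) -> [2.48, -0.38, 13.03, 0.38, -0.11, -0.09] r 0.461
(-0.131, -0.125, 0.169) -> [-0.32, -0.38, 13.77, 0.38, -0.11, -0.09] r 0.489
(-0.101, -0.125, 0.187) -> [-3.68, -0.36, 12.8, 0.38, -0.11, -0.09] r 0.518
(-0.067, -0.125, 0.193) -> [-7.12, -0.36, 13.1, 0.38, -0.11, -0.09] r 0.551
(-0.058, -0.125, 0.193) -> [-7.99, -0.36, 13.33, 0.38, -0.11, -0.09] r 0.56
```

View pics/c3.png

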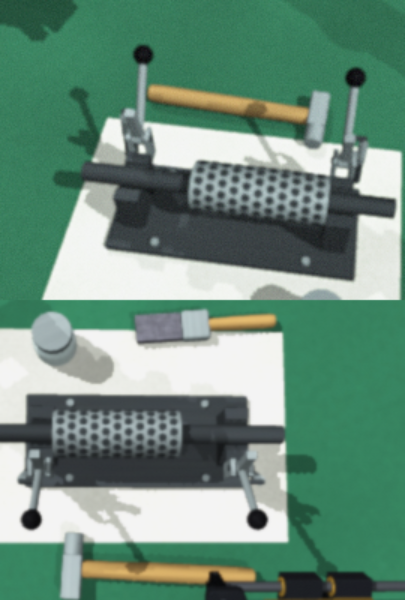

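The barrel now sits against the left block, with its left end at crop (52,433) in the top view. Both levers are still open (balls at crop (31,519) and (257,519)). Now I lower behind the right ball and push.

Request:
apply_moves(
  steps=[
    [[2.5,-0.4,13.0,0.4,-0.1,-0.1,-1],[2.5,-0.4,13.0,0.4,-0.1,-0.1,-1],[2.5,-0.4,13.0,0.4,-0.1,-0.1,-1],[2.5,-0.4,13.0,0.4,-0.1,-0.1,-1],[1.0,-0.4,13.4,0.4,-0.1,-0.1,-1],[-0.3,-0.4,13.8,0.4,-0.1,-0.1,-1],[-0.8,-0.4,13.6,0.4,-0.1,-0.1,-1],[-0.8,-0.4,13.6,0.4,-0.1,-0.1,-1]],
  ],
)

```text
time_s: 10.18
position: [0.4756, -0.1258, 0.1722]
tcp_rot: [[-0.966, 0.019, 0.257], [0.018, 1.0, -0.005], [-0.257, -0.001, -0.966]]
force: [-4.9, -1.9, -0.4]
opening: 0.004
grasp_force: 2.4
```

```bash
python3 - <<'E'
from h import *
R,p=now()
T=tool(180,-15)
plan(R,p,[((-.118,-.125,.178),T),((-.101,-.125,.187),T),((-.083,-.125,.192),T),((-.067,-.125,.193),T),((-.055,-.125,.193),T)])
E
```

```text
t 10.175 stand [-0.128  -0.125   0.1722] F [-4.87 -2.04 -0.4 ] z [ 0.257 -0.    -0.966] x [-0.966 -0.002 -0.257]
(-0.118, -0.125, 0.178) -> [-1.12, -0.0, -0.31, -0.01, -0.09, 0.09] r 0.502
(-0.101, -0.125, 0.187) -> [-2.99, -0.01, -0.74, -0.01, -0.09, 0.09] r 0.518
(-0.083, -0.125, 0.192) -> [-4.86, -0.01, -0.76, -0.01, -0.09, 0.09] r 0.536
(-0.067, -0.125, 0.193) -> [-6.43, -0.01, -0.44, -0.01, -0.09, 0.09] r 0.551
(-0.055, -0.125, 0.193) -> [-7.59, -0.02, -0.14, -0.01, -0.09, 0.09] r 0.563
```

Contact at about 5 N, as expected. Next I follow the arc past centre, then back away.

Request:
apply_moves(
  steps=[
    [[-0.6,0,-0.2,0,0,0,-1],[-1.1,0,-0.3,0,0,0,-1],[-2.0,0,-0.5,0,0,0,-1],[-3.0,0,-0.7,0,0,0,-1],[-4.0,0,-0.7,0,0,0,-1],[-4.9,0,-0.7,0,0,0,-1],[-5.7,0,-0.6,0,0,0,-1],[-6.4,0,-0.4,0,0,0,-1],[-7.0,0,-0.3,0,0,0,-1],[-7.6,0,-0.2,0,0,0,-1],[-7.6,0,-0.2,0,0,0,-1],[-5.0,0,-1.0,0,0,0,-1],[-2.0,0,-4.0,0,0,0,-1],[-1.0,0,-8.0,0,0,0,-1],[0,0,-13,0,0,0,-1],[0,0,-13,0,0,0,-1],[0,0,-13,0,0,0,-1]],
  ],
)

```text
time_s: 12.3
position: [0.4425, -0.1253, 0.2969]
tcp_rot: [[-0.966, 0.02, 0.258], [0.019, 1.0, -0.005], [-0.258, -0.0, -0.966]]
force: [-0.1, 0.2, 0.1]
opening: 0.005
grasp_force: 0.0
```

```bash
python3 - <<'E'
from h import *
R,p=now()
T=tool(180,-15)
t=bot.capture("top");s=bot.capture("scene")
cv2.imwrite("pics/c4.png",cv2.resize(np.vstack([s[80:300,150:420],t[100:300,240:510]]),None,fx=1.4,fy=1.4))
plan(R,p,[((-.17,.125,.30),T),((-.16,.125,.169),T),((-.128,.125,.172),T)])
E
```

```text
t 12.3 stand [-0.1611 -0.1251  0.2969] F [-0.12  0.17  0.09] z [ 0.258 -0.    -0.966] x [-0.966  0.    -0.258]
(-0.17, 0.125, 0.3) -> [0.78, 25.01, -0.53, -0.01, -0.06, -0.0] r 0.456
(-0.16, 0.125, 0.169) -> [3.19, 25.01, 12.38, -0.01, -0.06, -0.0] r 0.466
(-0.128, 0.125, 0.172) -> [0.02, 25.01, 12.92, -0.01, -0.06, -0.0] r 0.496
```

View pics/c4.png

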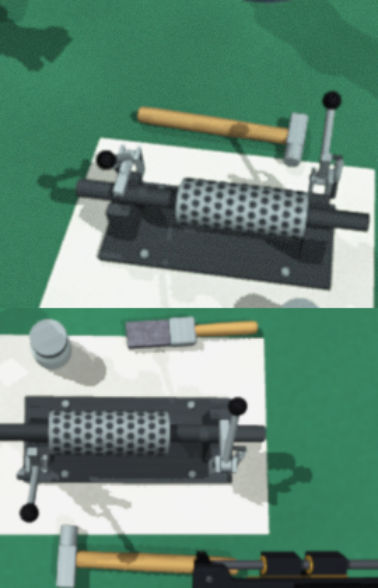

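The right lever has snapped over, with its ball now at crop (107,160) in scene and (237,406) in top, and its keeper across the shaft. The left lever is still open, so I repeat the push there.

Request:
apply_moves(
  steps=[
    [[0.8,25,-0.5,0,0,0,-1],[0.8,25,-0.5,0,0,0,-1],[0.8,25,-0.5,0,0,0,-1],[0.8,25,-0.5,0,0,0,-1],[0.8,25,-0.5,0,0,0,-1],[0.8,25,-0.5,0,0,0,-1],[0.8,25,-0.5,0,0,0,-1],[3.2,25,12.4,0,0,0,-1],[3.2,25,12.4,0,0,0,-1],[3.2,25,12.4,0,0,0,-1],[3.2,25,12.4,0,0,0,-1],[1.7,25,12.7,0,0,0,-1],[0.4,25,12.9,0,0,0,-1],[-0.1,25,12.9,0,0,0,-1],[-0.1,25,12.9,0,0,0,-1]],
  ],
)

```text
time_s: 14.28
position: [0.4789, 0.1242, 0.1729]
tcp_rot: [[-0.968, 0.019, 0.251], [0.019, 1.0, -0.005], [-0.251, -0.0, -0.968]]
force: [-7.3, 0.3, 0.8]
opening: 0.006
grasp_force: 3.5
```

```bash
python3 - <<'E'
from h import *
R,p=now()
T=tool(180,-15)
plan(R,p,[((-.118,.125,.178),T),((-.101,.125,.187),T),((-.083,.125,.192),T),((-.067,.125,.193),T),((-.055,.125,.193),T)])
E
```

```text
t 14.275 stand [-0.1297  0.125   0.1729] F [-7.34  0.13  0.82] z [ 0.251 -0.    -0.968] x [-0.968 -0.001 -0.251]
(-0.118, 0.125, 0.178) -> [-1.26, -0.0, -0.2, -0.01, -0.44, 0.05] r 0.506
(-0.101, 0.125, 0.187) -> [-3.14, -0.0, -0.64, -0.01, -0.44, 0.05] r 0.522
(-0.083, 0.125, 0.192) -> [-5.0, -0.0, -0.67, -0.01, -0.44, 0.05] r 0.54
(-0.067, 0.125, 0.193) -> [-6.58, -0.01, -0.37, -0.01, -0.44, 0.05] r 0.555
(-0.055, 0.125, 0.193) -> [-7.74, -0.01, -0.07, -0.01, -0.44, 0.05] r 0.567
```

Request:
apply_moves(
  steps=[
    [[-0.6,0,-0.2,0,-0.4,0,-1],[-1.2,0,-0.3,0,-0.4,0,-1],[-2.1,0,-0.5,0,-0.4,0,-1],[-3.1,0,-0.7,0,-0.4,0,-1],[-4.1,0,-0.7,0,-0.4,0,-1],[-5.0,0,-0.7,0,-0.4,0,-1],[-5.8,0,-0.6,0,-0.4,0,-1],[-6.6,0,-0.4,0,-0.4,0,-1],[-7.2,0,-0.3,0,-0.4,0,-1],[-7.7,0,-0.2,0,-0.4,0,-1],[-7.7,0,-0.2,0,-0.4,0,-1],[-5.0,0,-1.0,0,0,0,-1],[-2.0,0,-4.0,0,0,0,-1],[-1.0,0,-8.0,0,0,0,-1],[0,0,-13,0,0,0,-1],[0,0,-13,0,0,0,-1],[0,0,-13,0,0,0,-1],[0,0,-13,0,0,0,-1]],
  ],
)

```text
time_s: 16.52
position: [0.448, 0.1245, 0.2969]
tcp_rot: [[-0.967, 0.02, 0.255], [0.019, 1.0, -0.005], [-0.255, -0.0, -0.967]]
force: [-0.4, 0.3, -0.2]
opening: 0.005
grasp_force: 0.0
```

```bash
python3 - <<'E'
from h import *
now()
t=bot.capture("top");s=bot.capture("scene")
cv2.imwrite("pics/c5.png",cv2.resize(np.vstack([s[80:350,150:450],t[90:310,220:520]]),None,fx=1.2,fy=1.2))
for y in(-.125,.125): print([np.round(proj(n,O+S@[.019,y,.171])) for n in("scene","top")])
print("end top home",proj("top",O+S@[0,-.185,.075]),"start",proj("top",O+S@[0,-.209,.075]))
E
```

```text
t 16.525 stand [-0.1606  0.1247  0.2969] F [-0.45  0.32 -0.16] z [ 0.255 -0.    -0.967] x [-0.967 -0.    -0.255]
[array([225., 193.]), array([409., 170.])]
[array([382., 211.]), array([262., 169.])]
end top home [427.97986077 189.74457825] start [440.1728991  189.82101554]
```

View pics/c5.png

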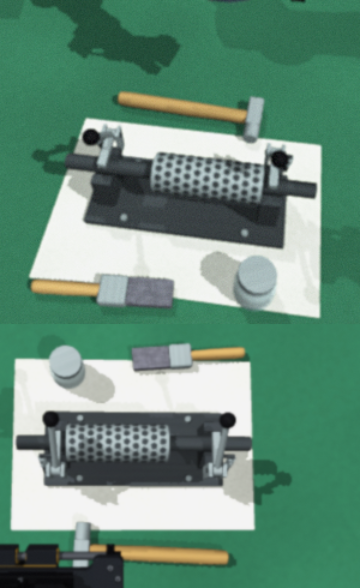

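Both balls are at their predicted closed pixels: (226,194) and (383,212) in scene, against a predicted (225,193) and (382,211). The shaft end is at column 428 in the top view, which is home. The bystanders haven't moved and the arm is clear.

```bash
python3 -c "
from rig import bot
print(bot.hand_in())"
```

```text
the job is handed in; nothing more can be done
None
```

The roller is home against the left V-block, both latches have snapped shut over the shaft, the hammer, jar and brush look undisturbed in the images, the arm is clear, and the job is handed in (no verdict was returned).

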